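# Fit a rod antenna to a radio gateway

## Robot

A 6-joint arm with a two-finger parallel gripper is mounted at the origin on the work surface. World frame = base frame: x ahead of the robot, y to its left, z up, the work surface at z = 0. Lengths are in mm, angles in rad, forces in N, time in s.
With the tool pointing down it reaches from about 350 to 775 mm from the base axis. Payload 7.3 kg.
Tool frame: the origin (TCP) lies midway between the tips of the shut fingers; the grasp point (between the pads) lies 19 mm behind it; z points along the fingers, y is the line along which they close (so a half turn about z gives the same grasp; the last joint's range is limited). The gripper opens to 92 mm and grips with 3 to 60 N. Pads are 19 mm wide; open, the fingers measure 130 mm over their backs; the gripper's body (75 mm by 190 mm) begins 47 mm behind the grasp point.
Start: joints at [1.107, 0.342, 1.524, -0, 1.275, -0.146], TCP at [164.036, 498.735, 226.741] pointing down, gripper open.
Joint ranges: [-2.53, 2.53], [-0.77, 2.02], [0.04, 2.7], [-1, 4.14], [0.28, 2.66], [-3.11, 3.11]. Speed limits (rad/s): [2.57, 2.57, 3.14, 3.14, 3.14, 3.14].

## Interface

Orientations are given as [roll, pitch, yaw] about the fixed x, y, z axes, in that order (R = Rz(yaw) Ry(pitch) Rx(roll)).
In Python, from plant import get_obs, capture, camera_model, close_job, search_frame, regions_of, pinpoint gives the robot as it stands. The module is installed in compiled form; this text tells all that it offers.
- The arm moves only by the shell command python3 -m pendant 'ROWS'. ROWS is JSON, one flat list of numbers, 7 for each row, row after row: the shift along the tool's x, y, z in units of 30 mm (1.0 is 30 mm), then the turn, a rotation vector about the tool's x, y, z in units of 4 degrees (1.0 is 4 degrees), then the closure, from -1 (fully open) to 1 (shut), so that 0 is half open. In form: [dx, dy, dz, wx, wy, wz, gripper, dx, dy, dz, wx, wy, wz, gripper, ...]. A call has 1 to 12 rows; each row shifts and turns the commanded pose from where the row before left it, along the tool's axes as they then stand; what a row does not reach is not made up. A row lasts 1/10 s, in which the tool goes at most 50 mm and 8.59 degrees, less where a joint would pass 70% of its speed; a pose out of reach is approached as far as the arm can. A call with a number of a shift or a turn outside -1 to 1 is refused whole. A call with a gripper value outside its range is refused whole. The fingers move at their own pace and stop on an object; the grip force is fixed at half the most. Time passes only in rows, so rows that do not move let the fingers close. It gives the time, the measured TCP pose, the force, the opening and the grip force at its end, in the units of the state.
- get_obs(): the state, without advancing time (a new reading comes with each control period).
- capture(name): name is "scene" or "top" or "wrist"; returns the picture (400x640x3 uint8, red, green, blue); there is no depth.
- camera_model(name): a dict with "fov_y" (degrees; the focal length in pixels is half the picture's height over the tangent of half this angle, whatever the lens; pixels are square), "cx", "cy" (the principal point, pixels), "D" ([k1, k2, p1, p2, k3] as OpenCV has them; the pictures are not rectified), "pose" (4x4, takes a point from camera to world coordinates). Camera axes: x right, y up, looking along -z (the intrinsics and any distortion apply to the point x, -y, -z); pixel columns grow to the right and rows downward; lengths in mm; the calibration is good to about 2 mm. A picture is of the moment at which its call begins: read the wrist's pose just before it. camera_model takes no time and is no camera call; for the wrist camera it gives the pose at the moment of the call.
- close_job(): hands the job in; it is judged then, once.
Trained networks look in the newest picture that a camera, given by its name, has taken for a name from the list of things; names that differ only in an ending like _2 or _b are one class to them, and where a whole thing is asked for, a point or a joint stands for the part that bears it (a point fixed in the world has none). Each returns a list of dicts, best first, with "score" (0 to 1); they miss things now and then, are a little off and sometimes report something else, mostly with a low value. They report only what shows in the picture. A call takes as long as a camera call. They do not tell look-alikes from the thing itself.
- search_frame(camera, thing): "location" ([column, row] in pixels, amid what is visible of it).
- regions_of(camera, thing): "pixels" (400x640 bool, what is visible of it) and "location" ([column, row] in pixels, amid what is visible of it).
- pinpoint(camera, thing): "location" ([column, row] in pixels: a listed point, or the origin of a listed thing).
The state is a dict: "time": time; "joint_positions": joint angles; "dq": joint speeds; "tau": joint torques, N m; "tool_pos": TCP position; "tcp_rot": TCP orientation; "contact_force": force on the tool from outside, world axes, zero at the start; "moment": the same for the moment, N m; "grip_width": finger opening in mm; "finger_force": force on a finger pad.
Only numpy, scipy, OpenCV 4.12 (cv2) and the standard library are available. Lean on these libraries where they do the work, as an engineer would, in place of code of your own. Each camera call takes 0.05 s, during which the arm holds its last target. There are 200 camera calls.

## Task

Take the spare long rod antenna out of the foam in the carton and fit it to the one free socket on top of the radio gateway: push it straight down past the seal until it is fully home, its collar down on the socket's rim, and let go of it. Leave the short antenna, the power bank, the screwdriver and the tape roll where they are.

Things in the scene. Friction and masses are not known exactly. Their poses are not given: they have to be found in the camera images.
- rod_mid (a point): Spare long rod antenna, loose, upright, 172 mm long, about 80 g: brass plug tail at the bottom (26 mm long, 14 mm in diameter), knurled steel collar (22 mm in diameter, 16 mm high), then a black tube 18 mm in diameter and 130 mm long, which is what to grip. This point is on its axis half-way up, 60 mm above the collar's underside and 86 mm below the top; z points along it to the top.
- rod_shoulder (a point): Point on the long antenna's axis at the underside of its collar, where the tail begins: 26 mm above the tip of the tail, 146 mm below the antenna's top; z points up along it. The lowest 9 mm of the tail taper to 8 mm in diameter. At the start the tail is in a hole of the foam and the collar rests on the foam.
- port_mouth (a point): Centre of the rim of the gateway's free socket: a steel barrel 26 mm in diameter, 29 mm high, bore 16 mm in diameter and 27 mm deep, z up. Six sprung black seal segments about 8 mm down leave 10 mm between them: the tail drops in freely only some 11 mm, then a push of about 6 to 12 N spreads them and it slides with 3 to 8 N of drag, staying where it is left, until the collar meets the rim.
- gateway: Radio gateway, fixed: dark grey steel box, 220 mm (its x) by 380 mm (its y), 90 mm high, origin at the centre of its underside; its x points away from the robot, within 15 degrees. Row of four sockets on top along y at x = 50 mm, 85 mm apart: one free (any of the four), three with fixed antennas like the spare, tops 265 mm above the table. Nearer the robot are only cards 15 mm high; 36 mm handles at y = +-174 mm.
- carton: Open cardboard carton, fixed, 106 mm (its x) by 206 mm (its y), 50 mm high, flaps sloping out 21 mm beyond its long sides; origin at the centre of its underside. Its dark foam, top at 45 mm, has three holes, 16 mm in diameter and 32 mm deep, along y at -60, 0 and 60 mm. The long antenna stands in one outer hole, the short one in the other, either way round; the middle hole is empty.
- stub_mid (a point): Short stub antenna, loose, a bystander: same tail and collar as the long one, but the black tube is only 50 mm long (92 mm in all). It stands in the carton's other outer hole, its top 66 mm above the foam. This point is on its axis half-way up.
- powerbank: Power bank, loose, a bystander: black slab 75 by 150 mm, 22 mm thick, lying on the table; origin at the centre of its underside.
- screwdriver: Screwdriver, loose, a bystander, lying on the table beyond the gateway.
- tape: Roll of brown packing tape, loose, a bystander: 100 mm in diameter, 48 mm high, lying flat on the table to the left of the gateway; origin at the centre of its underside.
Not all that is in view belongs to the job. What is shaped like the part that bears rod_mid but blue or green is not meant.

How it is judged (in metres and radians):
At the end, for the whole second after the job is handed in: The long antenna stands upright (within 4 degrees) in the gateway's free socket, its collar within 2 mm of the socket's rim and within 2.5 mm of its centre (z of rod_shoulder in the frame of port_mouth below 0.002 m and horizontal distance between rod_shoulder and port_mouth below 0.0025 m and angle between rod_mid's own z axis and vertical below 0.07 rad); the robot touches nothing.
It fails at once if the short antenna is moved by more than 30 mm (distance of stub_mid from where it was at the start of the episode above 0.03 m).
It fails at once if the power bank is moved by more than 30 mm (distance of powerbank from where it was at the start of the episode above 0.03 m).
It fails at once if the screwdriver is moved by more than 30 mm (distance of screwdriver from where it was at the start of the episode above 0.03 m).
It fails at once if the tape roll is moved by more than 30 mm (distance of tape from where it was at the start of the episode above 0.03 m).
It also fails if it takes over 45 s, if anything falls off the work surface, if the arm or the gripper's body presses on something with over 40 N, if the wrist force passes 120 N, or if a joint passes its speed limit or range.

## Working session

There is one attempt and no reset: what is moved stays moved. The work goes in short steps, Python scripts to look and compute and a shell command to move; the robot and the scene stay as the last step left them, time stands still between calls to the robot, and variables do not carry over. Pictures are saved under pics/ and viewed, at most 10 in all, crops included, and the job is handed in when it is done.

```bash
mkdir -p pics; cat > h.py <<'E'
import numpy as np, cv2
from plant import *
from scipy.spatial.transform import Rotation as R
def ray(m,px):
    f=200/np.tan(np.radians(m["fov_y"])/2)
    K=np.array([[f,0,m["cx"]],[0,f,m["cy"]],[0,0,1.]])
    u=cv2.undistortPoints(np.array([[px]],float),K,np.array(m["D"],float))[0,0]
    P=np.array(m["pose"]);d=P[:3,:3]@np.array([u[0],-u[1],-1]);return P[:3,3],d/np.linalg.norm(d)
def atz(m,px,z):
    o,d=ray(m,px);return o+d*(z-o[2])/d[2]
def proj(m,p):
    f=200/np.tan(np.radians(m["fov_y"])/2)
    K=np.array([[f,0,m["cx"]],[0,f,m["cy"]],[0,0,1.]])
    P=np.array(m["pose"]);c=P[:3,:3].T@(np.array(p,float)-P[:3,3]);c=c*[1,-1,-1]
    return cv2.projectPoints(c[None],np.zeros(3),np.zeros(3),K,np.array(m["D"],float))[0][0,0]
def tri(rs):
    A=0;b=0
    for o,d in rs:
        M=np.eye(3)-np.outer(d,d);A=A+M;b=b+M@o
    return np.linalg.solve(A,b)
E
python3 - <<'E'
from h import *
np.set_printoptions(precision=1,suppress=True)
ims=[]
for c in["scene","top"]:
    im=capture(c);m=camera_model(c);cv2.imwrite(f"pics/{c}1.png",im[:,:,::-1])
    print(c,m["pose"][:3,3] if hasattr(m["pose"],"shape") else m["pose"])
    for t,z in[("rod_mid",105),("rod_shoulder",45),("port_mouth",119),("gateway",0),("carton",0),("stub_mid",65),("powerbank",0),("tape",0)]:
        for r in pinpoint(c,t)[:3]:print(t,round(r["score"],2),np.array(r["location"]),atz(m,r["location"],z))
E
```

```text
scene [1177.9 -628.4  858.9]
rod_mid 0.64 [172.6 283.8] [ 544.5 -447.4  105. ]
rod_mid 0.63 [159.7 251.9] [ 425.7 -413.6  105. ]
rod_shoulder 0.84 [176.5 299.4] [ 545.1 -453.4   45. ]
rod_shoulder 0.61 [198.2 269.5] [ 503.7 -356.8   45. ]
rod_shoulder 0.56 [237.1 246.1] [ 514.4 -226.9   45. ]
port_mouth 0.6 [322.1 173. ] [524.2 140.2 119. ]
gateway 0.83 [315.4 183.9] [446.2 194.6   0. ]
carton 0.77 [222.4 270.9] [ 522.9 -296.2    0. ]
carton 0.67 [282.3 303.4] [ 731.5 -255.2    0. ]
stub_mid 0.7 [240.9 245.4] [ 536.7 -227.6   65. ]
powerbank 0.95 [285.  305.5] [ 741.6 -255.     0. ]
top [ 437.1   40.8 1397.8]
rod_mid 0.56 [445.9 229.7] [ 499.1 -347.3  105. ]
rod_mid 0.47 [472.5 218.2] [ 538.2 -434.3  105. ]
rod_mid 0.46 [295.9 214.2] [539.6 139.8 105. ]
rod_shoulder 0.69 [188.5 227. ] [493.3 507.7  45. ]
rod_shoulder 0.68 [470.3 217.5] [ 545.1 -448.9   45. ]
rod_shoulder 0.54 [455.7 260.7] [ 398.7 -396.7   45. ]
port_mouth 0.38 [295.2 213.6] [540.4 141.  119. ]
gateway 0.91 [286.2 236.2] [470.2 179.4   0. ]
carton 0.91 [421.5 226.6] [ 513.3 -293.4    0. ]
stub_mid 0.43 [408.9 219.1] [ 534.  -235.9   65. ]
powerbank 0.69 [413.7 166. ] [ 728.8 -267.4    0. ]
tape 0.85 [188.1 227.5] [493.4 524.6   0. ]
```

View pics/scene1.png

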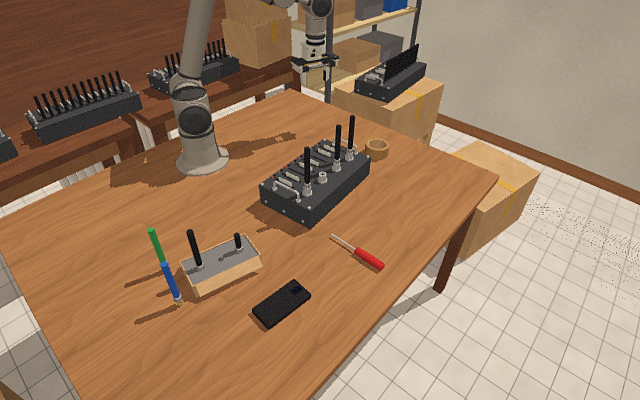

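View pics/top1.png

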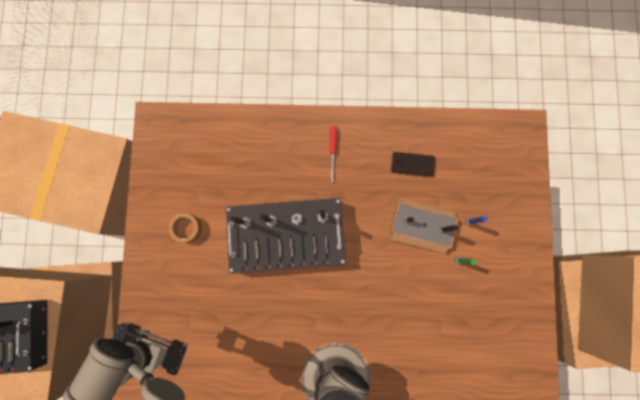

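Scene: the black spare rod stands in the carton at scene (195,262) with the stub at (238,245). The blue and green rods are decoys. The free socket is the third from the left (top view 297,219; scene 322,178).

```bash
cat >> h.py <<'E'
def plan(p,yaw_y=None):
    "shift to p in current tool axes (30mm units); yaw_y: desired world heading (deg) of tool y"
    o=get_obs();T=R.from_euler("xyz",o["tcp_rot"]).as_matrix()
    p=np.array(p,float);
    print("t",round(o["time"],2),"tcp",np.round(o["tool_pos"],1),"toolx",np.round(T[:,0],3),"tooly",np.round(T[:,1],3),"F",np.round(o["contact_force"],1),"w",round(float(o["grip_width"]),1))
    print("shift units",np.round(T.T@(p-o["tool_pos"])/30,2))
    if yaw_y is not None:
        h=np.degrees(np.arctan2(T[1,1],T[0,1]));d=(yaw_y-h+90)%180-90
        print("heading y",round(h,1),"turn wz units (tool z down => minus)",round(-d/4,2),"q6",o["joint_positions"])
E
python3 - <<'E'
from h import *
np.set_printoptions(precision=2,suppress=True)
plan([490,-350,330],90)
m=camera_model("wrist");P=np.array(m["pose"]);o=get_obs();T=R.from_euler("xyz",o["tcp_rot"]).as_matrix()
print("cam in tool",T.T@(P[:3,3]-o["tool_pos"]),"look",T.T@-P[:3,2],m["fov_y"])
s=camera_model("scene");t=camera_model("top")
print(tri([ray(s,[198.2,269.5]),ray(t,[452,229])]))
print(tri([ray(s,[322.1,173]),ray(t,[296.5,217])]))
capture("top");r=regions_of("top","gateway")[0]["pixels"]
q=[atz(t,p,90)[:2] for p in cv2.findContours(r.astype(np.uint8),0,2)[0][0][:,0].astype(float)]
print(cv2.minAreaRect(np.array(q,np.float32)))
E
```

```text
t 0.9 tcp [164.  498.7 226.8] toolx [-0.95  0.31 -0.  ] tooly [0.31 0.95 0.  ] F [-0.1  0.3  0. ] w 91.6
shift units [-19.16 -23.48  -3.44]
heading y 71.8 turn wz units (tool z down => minus) -4.55 q6 [ 1.11  0.34  1.52  0.    1.28 -0.15]
cam in tool [  67.31   -0.42 -157.88] look [-0.26 -0.    0.97] 60.663608761415816
[ 510.25 -370.76   63.12]
[528.74 135.73 123.77]
((471.4855651855469, 175.11984252929688), (219.44642639160156, 375.9023742675781), 5.591766357421875)
```

```bash
python3 -m pendant '[0,0,-1,0,0,1,0, 0,0,-1,0,0,1,0, 0,0,-1,0,0,1,0, 0,0,-1,0,0,1,0, 0,0,0,0,0,1,0, 0,0,0,0,0,1,0, 0,0,0,0,0,1,0, 0,0,0,0,0,1,0, 0,0,0,0,0,1,0, 0,0,0,0,0,1,0, 0,0,0,0,0,1,0, 0,0,0,0,0,1,0]'
python3 - <<'E'
from h import *
plan([420,150,345],5.6)
E
```

```text
time: 2.2
tool_pos: [164.0, 498.7, 346.7]
tcp_rot: [3.142, -0.0, 1.983]
contact_force: [-0.0, -0.4, -0.1]
grip_width: 45.8
finger_force: 0.0
t 2.2 tcp [164.  498.7 346.7] toolx [-0.401  0.916  0.   ] tooly [0.916 0.401 0.   ] F [-0.  -0.4 -0.1] w 45.8
shift units [-14.07   3.16   0.06]
heading y 23.6 turn wz units (tool z down => minus) 4.51 q6 [1.10698293e+00 2.79313794e-01 1.28666867e+00 1.30460713e-05
 1.57557615e+00 6.94656899e-01]
```

```bash
python3 -m pendant '[-1,0.3,0,0,0,0,0, -1,0.3,0,0,0,0,0, -1,0.3,0,0,0,0,0, -1,0.3,0,0,0,0,0, -1,0.3,0,0,0,0,0, -1,0.3,0,0,0,0,0, -1,0.3,0,0,0,0,0, -1,0.3,0,0,0,0.9,0, -1,0.3,0,0,0,0.9,0, -1,0.3,0,0,0,0.9,0, -1,0.3,0,0,0,0.9,0, -1,0.3,0,0,0,0.9,0]'
python3 - <<'E'
from h import *
np.set_printoptions(precision=1,suppress=True)
m=camera_model("wrist");im=capture("wrist");cv2.imwrite("pics/w1.png",im[:,:,::-1])
for t,z in[("port_mouth",119),("gateway",0)]:
    for r in pinpoint("wrist",t)[:3]:print(t,round(r["score"],2),np.array(r["location"]),atz(m,r["location"],z))
print(proj(m,[529,136,119]))
plan([510,-365,345],5.6)
E
```

```text
time: 3.4
tool_pos: [392.6, 200.5, 346.7]
tcp_rot: [3.141, -0.0, 1.669]
contact_force: [1.3, 0.2, 0.7]
grip_width: 46.0
finger_force: 0.0
port_mouth 0.56 [428.6 236. ] [528.5 135.6 119. ]
gateway 0.81 [372.6 178.3] [471.8 177.5   0. ]
[429.1 235.7]
t 3.55 tcp [392.6 200.5 346.7] toolx [-0.1  1.   0. ] tooly [ 1.   0.1 -0. ] F [-0.6  1.   0.6] w 46.3
shift units [-19.1   2.    0.1]
heading y 5.6 turn wz units (tool z down => minus) 0.01 q6 [0.3 0.1 1.5 0.  1.5 0.2]
```

View pics/w1.png

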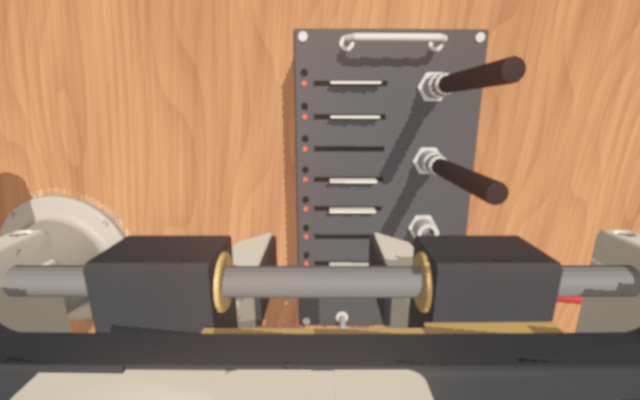

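```bash
R12='x'; python3 -m pendant '[-1,0.2,0,0,0,0,0, -1,0.2,0,0,0,0,0, -1,0.2,0,0,0,0,0, -1,0.2,0,0,0,0,0, -1,0.2,0,0,0,0,0, -1,0.2,0,0,0,0,0, -1,0.2,0,0,0,0,0, -1,0.2,0,0,0,0,0, -1,0.2,0,0,0,0,0, -1,0,0,0,0,0,0, -1,0,0,0,0,0,0, -1,0,0,0,0,0,0]' && python3 -m pendant '[-1,0,0,0,0,0,0, -1,0,0,0,0,0,0, -1,0,0,0,0,0,0, -1,0,0,0,0,0,0, -1,0,0,0,0,0,0, -1,0,0,0,0,0,0, -1,0,0,0,0,0,0, -1,0,0,0,0,0,0, -1,0,0,0,0,0,0, 0,0,0,0,0,0,0]'
python3 - <<'E'
from h import *
np.set_printoptions(precision=1,suppress=True)
m=camera_model("wrist");im=capture("wrist");cv2.imwrite("pics/w2.png",im[:,:,::-1])
for t,z in[("rod_mid",105),("rod_shoulder",45),("carton",0),("stub_mid",65)]:
    for r in pinpoint("wrist",t)[:3]:print(t,round(r["score"],2),np.array(r["location"]),atz(m,r["location"],z))
plan([510,-370,345],5.6)
E
```

```text
time: 4.75
tool_pos: [482.5, -151.0, 346.7]
tcp_rot: [3.141, -0.001, 1.674]
contact_force: [0.1, -0.8, 0.1]
grip_width: 45.5
finger_force: 0.0
time: 5.75
tool_pos: [509.7, -421.8, 344.7]
tcp_rot: [-3.14, -0.001, 1.671]
contact_force: [0.4, 0.4, -0.2]
grip_width: 46.0
finger_force: 0.0
rod_mid 0.92 [338.4 187.8] [ 531.6 -440.7  105. ]
rod_mid 0.57 [235.9 146.7] [ 408.2 -404.2  105. ]
rod_mid 0.52 [321.6 108.2] [ 502.6 -351.6  105. ]
rod_shoulder 0.85 [336.4 179.5] [ 531.7 -442.5   45. ]
rod_shoulder 0.73 [249.3 142.5] [ 411.2 -404.4   45. ]
rod_shoulder 0.7 [324.9 109.7] [ 506.8 -352.6   45. ]
carton 0.74 [323.6 108.4] [ 505.  -350.8    0. ]
t 6.0 tcp [ 509.9 -418.2  347.2] toolx [-0.1  1.   0. ] tooly [1.  0.1 0. ] F [0.2 0.6 0.3] w 45.8
shift units [1.6 0.2 0.1]
heading y 5.9 turn wz units (tool z down => minus) 0.07 q6 [-0.8  0.6  0.8  0.   1.7 -0.9]
```

View pics/w2.png

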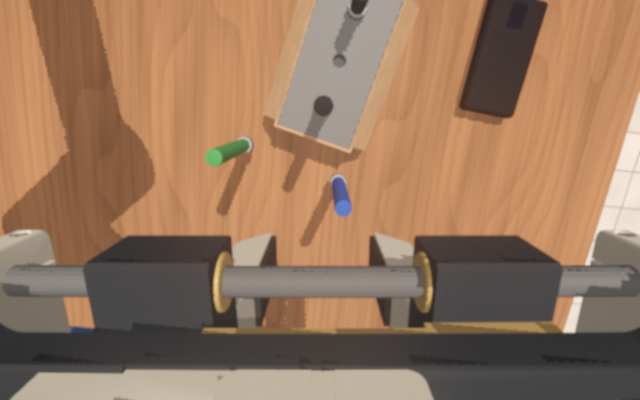

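The spare rod is seen almost end-on at (323,105). The empty hole is at (339,60), the stub at (357,8), green at (228,152) and blue at (340,195).

```bash
python3 - <<'E'
from h import *
np.set_printoptions(precision=1,suppress=True)
m=camera_model("wrist");print(m["pose"][:3,3])
capture("wrist")
for r in regions_of("wrist","rod_mid")[:3]:
    print(r["score"],r["location"],r["pixels"].sum(),atz(m,r["location"],191))
for r in pinpoint("wrist","rod_shoulder")[:3]:print(r["score"],atz(m,r["location"],45))
h=atz(m,[339,60],45);s=atz(m,[356,11],45);print(h,s,h+(h-s)/np.linalg.norm(h-s)*60)
plan([504,-352,250],5.6)
E
```

```text
[ 504.1 -350.5  505.1]
0.96 [338.4, 197.4] 625 [ 527.5 -428.3  191. ]
0.68 [228.0, 153.9] 822 [ 421.9 -397.8  191. ]
0.52 [320.4, 110.2] 324 [ 502.4 -350.5  191. ]
0.89 [ 409.7 -408.9   45. ]
0.55 [ 534.  -444.7   45. ]
[ 518.7 -287.2   45. ] [ 532.9 -229.3   45. ] [ 504.4 -345.4   45. ]
t 6.15 tcp [ 509.6 -418.7  347.4] toolx [-0.1  1.  -0. ] tooly [1.  0.1 0. ] F [-0.7 -0.1  0.1] w 45.9
shift units [2.2 0.  3.2]
heading y 5.9 turn wz units (tool z down => minus) 0.07 q6 [-0.8  0.6  0.8  0.   1.7 -0.9]
```

```bash
python3 -m pendant '[1,0,0,0,0,0,0, 1,0,0,0,0,0,0, 0.3,0.03,0,0,0,0,0, 0,0,1,0,0,0,0, 0,0,1,0,0,0,0, 0,0,1,0,0,0,0, 0,0,0,0,0,0,0]'
python3 - <<'E'
from h import *
np.set_printoptions(precision=1,suppress=True)
plan([503.5,-349.5,142],5.6)
s=camera_model("scene");t=camera_model("top")
for c,m in(("scene",s),("top",t)):
    im=capture(c)
    p=proj(m,get_obs()["tool_pos"]);q=proj(m,[503.5,-349.5,191]);print(p,q)
    x,y=map(int,p);cv2.imwrite(f"pics/{c}2.png",cv2.resize(im[max(0,y-60):y+90,max(0,x-90):x+90],None,fx=4,fy=4)[:600,:,::-1])
E
```

```text
time: 6.85
tool_pos: [501.8, -349.8, 252.7]
tcp_rot: [-3.136, -0.006, 1.672]
contact_force: [0.3, 0.8, 0.5]
grip_width: 46.1
finger_force: 0.0
t 6.85 tcp [ 501.8 -349.8  252.7] toolx [-0.1  1.   0. ] tooly [ 1.   0.1 -0. ] F [0.3 0.8 0.5] w 46.1
shift units [-0.   0.1  3.7]
heading y 5.8 turn wz units (tool z down => minus) 0.05 q6 [-0.7  0.5  1.2 -0.   1.4 -0.8]
[182.8 212.3] [189.  231.1]
[463.2 226. ] [455.1 227.1]
```

View pics/scene2.png

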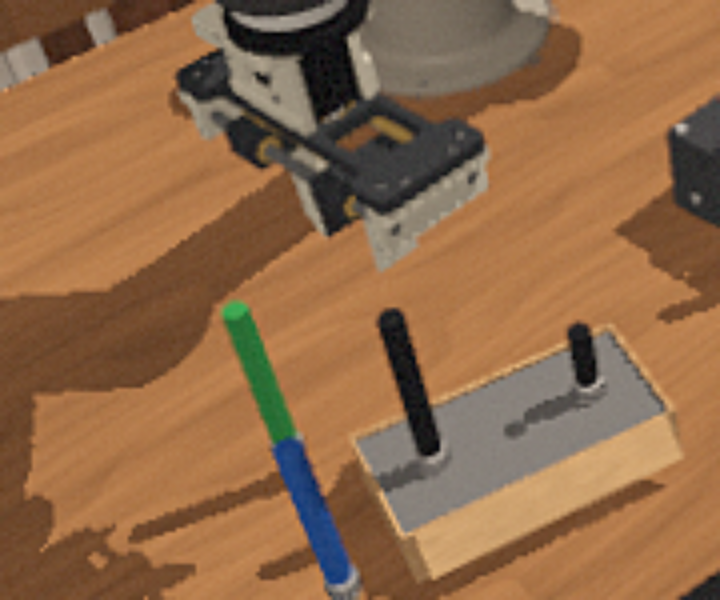

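The rod's top shows at scene (190,231.5) against a predicted (189,231), so the position agrees. Next I descend and grip.

```bash
python3 -m pendant '[0.02,0.05,1,0,0,0,0, 0,0,1,0,0,0,0, 0,0,1,0,0,0,0, 0,0,0.67,0,0,0,0, 0,0,0,0,0,0,0, 0,0,0,0,0,0,1, 0,0,0,0,0,0,1, 0,0,0,0,0,0,1, 0,0,0,0,0,0,1, 0,0,0,0,0,0,1]'
```

```text
time: 7.95
tool_pos: [504.8, -350.6, 147.7]
tcp_rot: [3.141, 0.001, 1.672]
contact_force: [-1.9, -0.6, 5.7]
grip_width: 17.6
finger_force: 30.0
```

```bash
python3 - <<'E'
from h import *
np.set_printoptions(precision=1,suppress=True)
m=camera_model("scene");im=capture("scene");plan([504,-350,310]);
plan([415,125,310])
p=proj(m,get_obs()["tool_pos"]);x,y=map(int,p);cv2.imwrite("pics/scene3.png",cv2.resize(im[y-60:y+90,x-90:x+90],None,fx=4,fy=4)[:600,:,::-1])
E
```

```text
t 8.0 tcp [ 504.8 -350.7  147.7] toolx [-0.1  1.  -0. ] tooly [1.  0.1 0. ] F [-1.8  0.   5.8] w 17.9
shift units [ 0.  -0.  -5.4]
t 8.0 tcp [ 504.8 -350.7  147.7] toolx [-0.1  1.  -0. ] tooly [1.  0.1 0. ] F [-1.8  0.   5.8] w 17.9
shift units [16.1 -1.4 -5.4]
```

View pics/scene3.png

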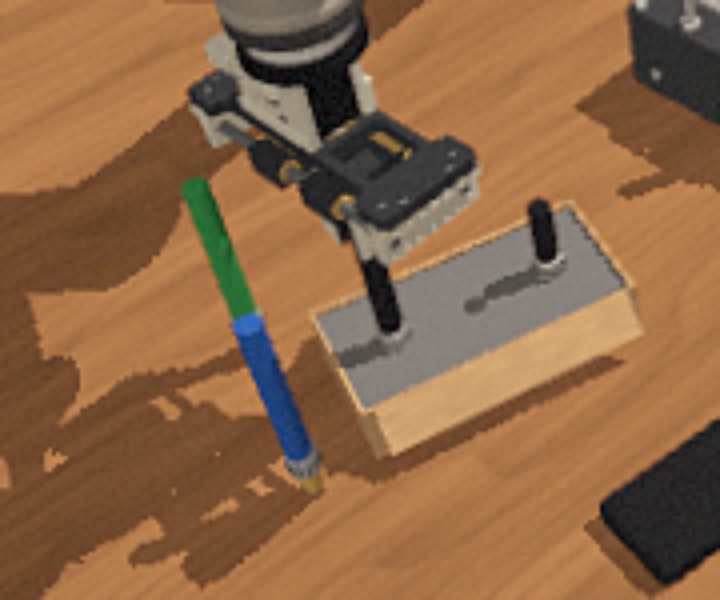

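The rod is gripped about 25 mm below its top. I'll lift it straight up and then carry it toward the gateway on the robot's side.

```bash
python3 -m pendant '[0,0,-0.5,0,0,0,1, 0,0,-1,0,0,0,1, 0,0,-1,0,0,0,1, 0,0,-1,0,0,0,1, 0,0,-1,0,0,0,1, 0,0,-1,0,0,0,1, 1,-0.1,0,0,0,0,1, 1,-0.1,0,0,0,0,1, 1,-0.1,0,0,0,0,1, 1,-0.1,0,0,0,0,1, 1,-0.1,0,0,0,0,1, 1,-0.1,0,0,0,0,1]' && python3 -m pendant '[1,-0.1,0,0,0,0,1, 1,-0.1,0,0,0,0,1, 1,-0.1,0,0,0,0,1, 1,-0.1,0,0,0,0,1, 1,-0.1,0,0,0,0,1, 1,-0.1,0,0,0,0,1, 1,-0.1,0,0,0,0,1, 0.3,0,0,0,0,0,1, 0,0,0,0,0,0,1, 0,0,0,0,0,0,1]'
python3 - <<'E'
from h import *
np.set_printoptions(precision=1,suppress=True)
m=camera_model("wrist");im=capture("wrist");a=im
for t,z in[("port_mouth",119),("gateway",0)]:
    for r in pinpoint("wrist",t)[:2]:print(t,round(r["score"],2),np.array(r["location"]),atz(m,r["location"],z))
plan([528.5,135.6,310],5.6)
o=get_obs();tp=o["tool_pos"]
s=camera_model("scene");im=capture("scene")
for t in("rod_shoulder","rod_mid"):
  for r in pinpoint("scene",t)[:5]:print(t,round(r["score"],2),np.array(r["location"]))
print(proj(s,tp-[0,0,102.7]),proj(s,tp-[0,0,42.7]))
x,y=map(int,proj(s,tp-[0,0,50]));b=cv2.resize(im[y-50:y+50,x-67:x+66],(800,600),interpolation=2)[:, :, ::-1]
cv2.imwrite("pics/s4.png",b);cv2.imwrite("pics/w4.png",a[:,:,::-1])
E
```

```text
time: 9.2
tool_pos: [468.1, -171.7, 311.4]
tcp_rot: [-3.141, -0.001, 1.672]
contact_force: [-0.2, 0.0, -0.3]
grip_width: 17.7
finger_force: 30.0
time: 10.2
tool_pos: [425.9, 42.2, 311.5]
tcp_rot: [3.142, 0.0, 1.672]
contact_force: [-0.5, 0.2, -1.4]
grip_width: 17.3
finger_force: 30.0
port_mouth 0.75 [433.9  93.4] [527.4 137.1 119. ]
gateway 0.67 [367.2  62.7] [471.5 174.8   0. ]
t 10.35 tcp [425.9  41.8 311.5] toolx [-0.1  1.  -0. ] tooly [ 1.   0.1 -0. ] F [-0.2 -0.3 -1.8] w 17.1
shift units [2.8 3.7 0.1]
heading y 5.7 turn wz units (tool z down => minus) 0.03 q6 [-0.1  0.1  1.6 -0.   1.4 -0.2]
rod_shoulder 0.81 [164.6 265.1]
rod_shoulder 0.71 [178.  297.8]
rod_shoulder 0.65 [278.1 151.8]
rod_shoulder 0.37 [281.  134.3]
rod_mid 0.78 [167.8 286.2]
rod_mid 0.66 [158.8 251.9]
rod_mid 0.59 [279.3 134.7]
rod_mid 0.54 [278.4 153.8]
[279.3 151.3] [278.3 134.9]
```

View pics/w4.png

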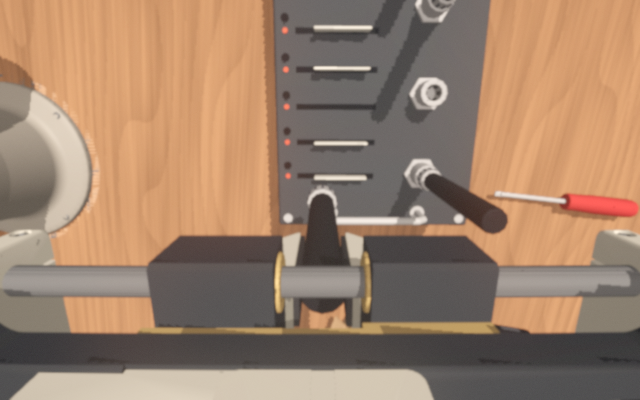

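View pics/s4.png

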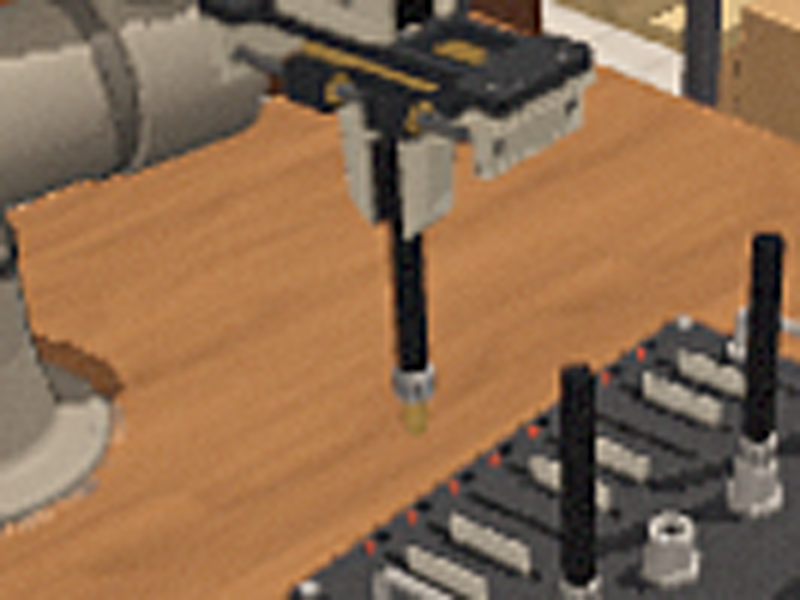

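The rod hangs vertical, with its collar at wrist (322,198). The free socket's rim is at wrist (433,93), clear of the gripper.

```bash
python3 - <<'E'
from h import *
m=camera_model("wrist");im=capture("wrist")[:,:,::-1].copy();tp=get_obs()["tool_pos"]
print(tp)
k=8
def crop(x0,y0,circ):
    c=cv2.resize(im[y0:y0+70,x0:x0+50],None,fx=k,fy=k,interpolation=cv2.INTER_CUBIC)
    for ctr,rad,col in circ:
        pts=np.array([proj(m,np.array(ctr)+rad*np.array([np.cos(a),np.sin(a),0])) for a in np.linspace(0,6.283,60)])
        cv2.polylines(c,[np.int32((pts-[x0,y0]+.5)*k)],True,col,1)
    return c
S=[528,136.4,119]
a=crop(408,60,[(S,13,(0,0,255)),(S,8,(0,255,0))])
b=crop(297,175,[(tp-[0,0,102.7],11,(0,0,255)),(tp-[0,0,86.7],11,(0,255,0)),(tp-[0,0,128.7],4,(255,255,0))])
cv2.imwrite("pics/c5.png",np.hstack([a,b]))
print(pinpoint("wrist","port_mouth")[:1],[ (r["score"],r["location"]) for r in pinpoint("wrist","rod_shoulder")[:4]],proj(m,tp-[0,0,102.7]))
E
```

```text
[425.72829904  42.24553361 311.54894296]
[{'location': [436.6, 95.2], 'score': 0.86}] [(0.67, [319.7, 196.9])] [320.85349543 199.35658043]
```

View pics/c5.png

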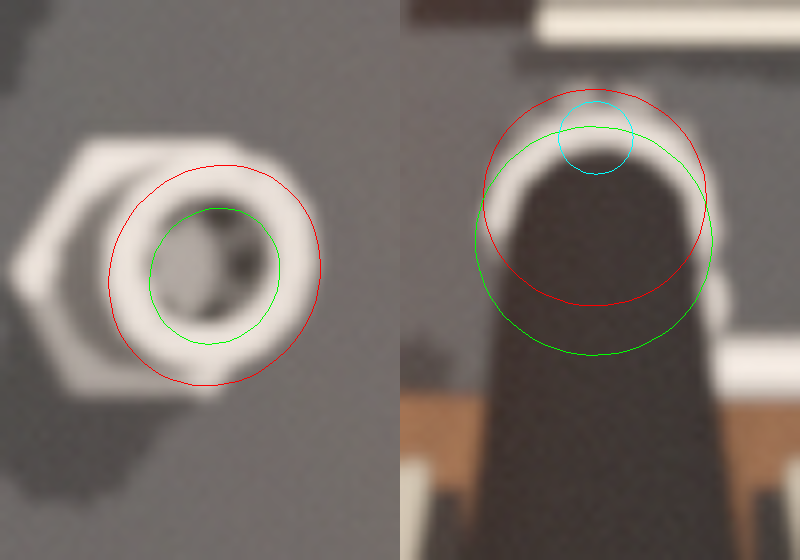

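```bash
python3 - <<'E'
from h import *
plan([527.3,137.2,258],5.6)
E
```

```text
t 10.65 tcp [425.7  42.5 311.6] toolx [-0.1    0.995  0.   ] tooly [ 0.995  0.1   -0.   ] F [-0.3 -0.3 -2. ] w 17.7
shift units [2.8  3.69 1.79]
heading y 5.8 turn wz units (tool z down => minus) 0.04 q6 [-8.01563702e-02  1.00828645e-01  1.60415698e+00  8.29456856e-05
  1.43665135e+00 -1.80652630e-01]
```

```bash
python3 -m pendant '[0.7,0.92,0,0,0,0,1, 0.7,0.92,0,0,0,0,1, 0.7,0.92,0,0,0,0,1, 0.7,0.93,0,0,0,0,1, 0,0,0,0,0,0,1, 0,0,0.8,0,0,0,1, 0,0,0.8,0,0,0,1, 0,0,0.2,0,0,0,1, 0,0,0,0,0,0,1, 0,0,0,0,0,0,1]'
python3 - <<'E'
from h import *
plan([527.3,137.2,221.7],5.6)
s=camera_model("scene");t=camera_model("top");im=capture("scene");tp=get_obs()["tool_pos"]
x,y=map(int,proj(s,tp-[0,0,110]));x0,y0=x-27,y-25
c=cv2.resize(im[y0:y0+40,x0:x0+53],None,fx=15,fy=15,interpolation=2)[:,:,::-1].copy()
def ci(ctr,r,col):
    pts=np.array([proj(s,np.array(ctr)+r*np.array([np.cos(a),np.sin(a),0])) for a in np.linspace(0,6.283,60)])
    cv2.polylines(c,[np.int32((pts-[x0,y0]+.5)*15)],True,col,1)
ci([527.8,138.2,119],13,(0,0,255));ci(tp-[0,0,102.7],11,(0,255,0));ci(tp-[0,0,128.7],4,(255,255,0))
cv2.imwrite("pics/c6.png",c)
E
```

```text
time: 11.65
tool_pos: [527.7, 137.3, 258.9]
tcp_rot: [3.14, -0.0, 1.672]
contact_force: [0.3, -0.1, -1.2]
grip_width: 17.5
finger_force: 30.0
t 11.65 tcp [527.7 137.3 258.9] toolx [-0.101  0.995  0.   ] tooly [0.995 0.101 0.002] F [ 0.3 -0.1 -1.2] w 17.5
shift units [-0.   -0.02  1.24]
heading y 5.8 turn wz units (tool z down => minus) 0.04 q6 [1.13964496e-01 3.55803197e-01 1.41349883e+00 1.96559169e-05
 1.37047382e+00 1.31927855e-02]
```

View pics/c6.png

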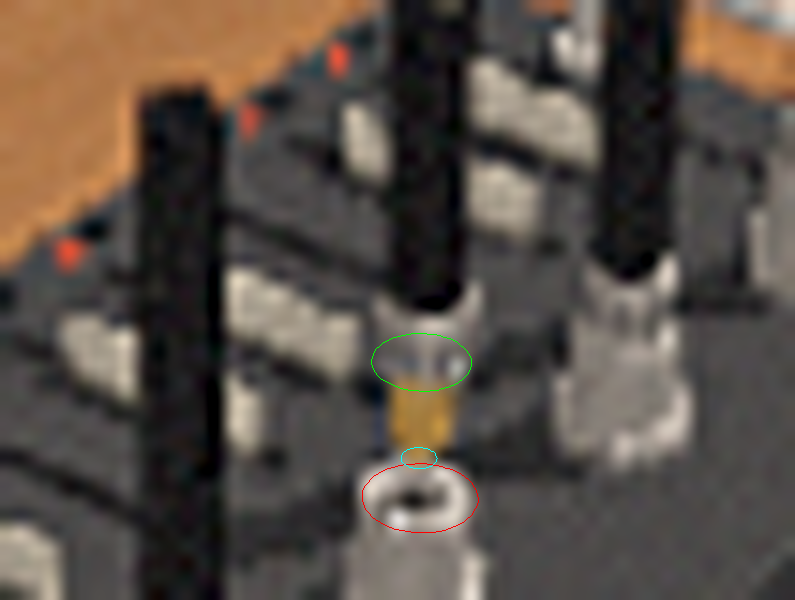

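The tip (420,450) stands just above the rim centre (412,495), about 2 mm off to the right, well within the tip's clearance. I'll shift slightly and lower it in steps.

```bash
python3 -m pendant '[-0.02,-0.03,0.2,0,0,0,1, 0,0,0.2,0,0,0,1, 0,0,0.2,0,0,0,1, 0,0,0,0,0,0,1, 0,0,0,0,0,0,1]'; python3 -m pendant '[0,0,0.1,0,0,0,1, 0,0,0,0,0,0,1, 0,0,0,0,0,0,1]'
```

```text
time: 12.2
tool_pos: [526.4, 136.8, 239.4]
tcp_rot: [-3.141, -0.0, 1.672]
contact_force: [-0.8, 0.3, -1.4]
grip_width: 17.4
finger_force: 30.0
time: 12.5
tool_pos: [526.5, 136.8, 236.6]
tcp_rot: [3.141, -0.0, 1.672]
contact_force: [0.9, 0.5, -2.1]
grip_width: 17.4
finger_force: 30.0
```

```bash
python3 -m pendant '[0,0,0.1,0,0,0,1, 0,0,0.1,0,0,0,1, 0,0,0,0,0,0,1]'; python3 -m pendant '[0,0,0.1,0,0,0,1, 0,0,0.1,0,0,0,1, 0,0,0,0,0,0,1, 0,0,0,0,0,0,1]'
```

```text
time: 12.8
tool_pos: [526.9, 136.9, 231.3]
tcp_rot: [3.14, -0.0, 1.672]
contact_force: [0.6, -0.2, 2.2]
grip_width: 17.5
finger_force: 30.0
time: 13.2
tool_pos: [527.0, 136.9, 225.2]
tcp_rot: [3.14, -0.0, 1.672]
contact_force: [1.1, 0.2, 4.6]
grip_width: 17.2
finger_force: 30.0
```

```bash
python3 -m pendant '[0,0,0.08,0,0,0,1, 0,0,0,0,0,0,1, 0,0,0,0,0,0,1]'; python3 -m pendant '[0,0,0.06,0,0,0,1, 0,0,0,0,0,0,1, 0,0,0,0,0,0,1]'; python3 -m pendant '[0,0,0.06,0,0,0,1, 0,0,0,0,0,0,1, 0,0,0,0,0,0,1]'
```

```text
time: 13.5
tool_pos: [526.8, 136.8, 222.6]
tcp_rot: [3.141, -0.0, 1.672]
contact_force: [1.2, 0.8, 4.6]
grip_width: 17.6
finger_force: 30.0
time: 13.8
tool_pos: [526.8, 136.9, 221.5]
tcp_rot: [3.14, -0.0, 1.672]
contact_force: [-1.2, -0.5, 9.7]
grip_width: 17.3
finger_force: 30.0
time: 14.1
tool_pos: [527.1, 136.9, 221.5]
tcp_rot: [3.138, -0.0, 1.672]
contact_force: [-2.2, 0.3, 19.7]
grip_width: 17.3
finger_force: 30.0
```

It stopped hard at z 221.5 mm, against 221.7 expected, so the collar is on the rim. I'll relax the push, open and lift clear.

```bash
python3 -m pendant '[0,0,-0.07,0,0,0,1, 0,0,0,0,0,0,1, 0,0,0,0,0,0,0, 0,0,0,0,0,0,0, 0,0,0,0,0,0,0, 0,0,0,0,0,0,0, 0,0,-0.5,0,0,0,0, 0,0,-1,0,0,0,0, 0,0,-1,0,0,0,0, 0,0,-1,0,0,0,0, 0,0,-1,0,0,0,0, 0,0,0,0,0,0,0]'
python3 - <<'E'
from h import *
s=camera_model("scene");im=capture("scene");print(get_obs()["contact_force"],get_obs()["time"])
S=[527,136.8,119]
# compare silhouettes: dark-tube column centre near top for the new rod
for z in(145,200,255):
    x,y=proj(s,[S[0],S[1],z]);row=im[int(round(y)),int(x)-12:int(x)+13].sum(1);print(z,np.round([x,y],1),row)
print([(round(r["score"],2),r["location"]) for r in pinpoint("scene","rod_shoulder")[:6]],proj(s,S),pinpoint("scene","port_mouth")[:1])
x,y=map(int,proj(s,[527,137,190]));cv2.imwrite("pics/end.png",cv2.resize(im[y-50:y+50,x-65:x+65],None,fx=6,fy=6,interpolation=2)[:,:,::-1])
E
```

```text
time: 15.3
tool_pos: [527.7, 137.0, 359.9]
tcp_rot: [3.134, -0.0, 1.672]
contact_force: [0.2, 0.1, -0.3]
grip_width: 45.6
finger_force: 0.0
[-0.1392548  -0.56739656  0.05251958] 15.35
145 [322.2 167.5] [486 521 293 233 208 206 202 216 209  92  47  90  72  91  85 135 217 205
 232 230 236 201 392 337 359]
200 [322.6 153.5] [218 226 209 227 223 207 225 233 197 213  84  94  65  38  73   0 487 450
 442 488 406 219 220 227 141]
255 [323.  138.7] [353 371 368 366 352 368 366 371 369 392 334 107  49  70  97  50 219 352
 382 419 405 395 396 377 389]
[(0.63, [177.8, 297.0]), (0.58, [322.2, 175.2]), (0.57, [162.8, 264.4])] [322.0582517  173.78244594] [{'location': [325.1, 174.0], 'score': 0.41}]
```

The tube's silhouette lies on its predicted vertical axis within a pixel at all three heights, and the gripper is clear.

```bash
python3 -c "from plant import *;print(close_job())"
```

```text
the job is handed in; nothing more can be done
None
```

The long antenna is in the free socket (third from the left), pushed down to a hard stop where the collar should meet the rim, and released with the gripper clear; I handed the job in at about 15 s, and no verdict came back.

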